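# Re-hang the lid of a parts chest on its hinge pin

## Robot

A 6-joint arm with a two-finger parallel gripper is mounted at the origin on a cart in front of the work surface, level with it; the furniture and walls round the work are solid. World frame = base frame: x ahead of the robot, y to its left, z up, the work surface at z = 0. Lengths are in mm, angles in rad, forces in N, time in s.
With the tool pointing down it reaches from about 325 to 775 mm from the base axis. Payload 9.3 kg.
Tool frame: the origin (TCP) lies at the very end of the fingers, on their centre line; the grasp point (between the pads) lies 19 mm behind it (r.grip_point_offset is the distance from the TCP to the grasp point, in mm); z points along the fingers, y is the direction in which the jaws open and shut (so a half turn about z gives the same grasp; the last joint's range is limited). The gripper opens to 85 mm and grips with 20 to 120 N. Pads are 22 mm wide; open, the fingers measure 114 mm over their backs; the gripper's body (76 mm by 85 mm) begins 54 mm behind the grasp point. The pads swing forward as they close: fully open they stand 13 mm farther back than shut.
Start: joints at [-1.348, 0.259, 0.021, 1.334, 0, 1.418], TCP at [201.852, -511.617, 231.279] pointing down, gripper open.
Joint ranges: [-3.04, 3.04], [-0.91, 1.82], [-1.04, 1.36], [-1.92, 1.95], [-1.52, 1.45], [-3.14, 3.14]. Speed limits (rad/s): [2.22, 2.22, 2.79, 3.14, 3.14, 3.14].

## Interface

Orientations are given as [roll, pitch, yaw] about the fixed x, y, z axes, in that order (R = Rz(yaw) Ry(pitch) Rx(roll)).
In Python, from rig import r, imaging gives the robot as it stands.
- The arm moves only by the tool servo_tool, never from a script. Its argument "motion" is a list that holds one entry, the list of rows, each a list of 5 numbers: the shift along the world's x, y, z in mm, then the turn about the world's z in degrees, then the closure, from -1 (fully open) to 1 (shut), so that 0 is half open. A call has 1 to 20 rows; each row shifts and turns the commanded pose from where the row before left it; what a row does not reach is not made up. A row lasts 1/10 s, in which the tool goes at most 50 mm and 8.59 degrees, less where a joint would pass 70% of its speed; a pose out of reach is approached as far as the arm can. A call with a gripper value outside its range is refused whole. The fingers move at their own pace and stop on an object; the grip force is fixed at half the most. Time passes only in rows, so rows that do not move let the fingers close. It gives the time, the measured TCP pose, the force and the opening at its end, in the units of the state.
- r.state(): the state, without advancing time (a new reading comes with each control period).
- imaging.camera(name): name is "scene" or "top"; returns a dict with "color" (400x640x3 uint8, red, green, blue), "fx", "fy", "cx", "cy" (pixels), "D" ([k1, k2, p1, p2, k3] as OpenCV has them; the pictures are not rectified), "camera_from_world" (4x4, takes a point from world to camera coordinates). Camera axes: x right, y up, looking along -z (the intrinsics and any distortion apply to the point x, -y, -z); pixel columns grow to the right and rows downward; lengths in mm; the calibration is good to about 2 mm. A picture is of the moment at which its call begins. There is no depth.
- r.close_job(): hands the job in, once; it reports no verdict.
The state is a dict: "clock": time; "joints": joint angles; "qvel": joint speeds; "tau": joint torques, N m; "tool_pos": TCP position; "tool_rot": TCP orientation; "force": force on the tool from outside, world axes, zero at the start; "torque": the same for the moment, N m; "gripper_width": opening from 0.0 (shut) to 1.0 (fully open).
Only numpy, scipy, OpenCV 4.12 (cv2) and the standard library are available. Lean on these libraries where they do the work, as an engineer would, in place of code of your own. Each camera call takes 0.05 s, during which the arm holds its last target. There are 200 camera calls.

## Task

Re-hang the lid of the small grey steel chest: set the lid on the chest so that its hinge knuckles sit between the chest's knuckles, then slide the loose hinge pin in from the open left end of the hinge until its shoulder is right up against the knuckle. Then raise the lid by its handle at least 30 degrees to see that it swings on the pin, lower it shut again and let go, leaving the pin fully home and the other things on the bench where they are.

Things in the scene. Friction and masses are not known exactly. Their poses are not given: they have to be found in the camera images.
- chest: Small open grey sheet-steel chest, fixed to the bench, 104 (x) x 130 (y) mm, rim 70 mm high, walls 3 mm; a few torch heads fixed inside below the rim. Origin: centre of its underside; z up, +x to its hinge side (away from the robot, give or take its yaw), +y along the hinge to its open end (robot's left). Parts named below: numbers are mm in this frame.
- chest_hinge (a point): Middle of the chest's hinge axis, at chest x 62, y 0, z 68; the axis runs along chest y. Three steel knuckles (tubes, 15 outer, 9.5 mm bore, 22 mm long) on the outside of the +x wall, centred at chest y -49, 0, +49. The -y end (y = -60) is closed by a disc: the pin enters only at the +y end.
- hinge_mouth (a point): Centre of the open +y end face of the hinge (chest x 62, y 60, z 68), where the pin enters, moving along the chest's -y. Nothing else stands beyond the chest's end there; the lid's end rim reaches y = 69.5, x up to 50. A big carton, 190 mm high, stands to the right of the chest (world x 0.41 to 0.94, y below -0.20): keep the arm clear of it.
- lid: Loose grey steel lid, 0.2 to 0.45 kg, lying right way up left of the chest: plate 106 x 139 x 2.5 mm, rim turned down 10 mm at the front and two ends, which goes outside the chest's walls (play 2 mm in front, 2.5 each end). Origin: middle, at the level of the rim's lower edge; axes as the chest's. Seated, its origin is at 0, 0, 60 mm in the chest's frame, plate resting on the chest's rim.
- lid_hinge (a point): Middle of the lid's hinge axis, at lid x 62, y 0, z 8 mm, along lid y; meets chest_hinge when seated. Two knuckles like the chest's, 22 mm long, centred at lid y -24.5 and +24.5; they go down between the chest's with 2.5 mm play each side.
- lid_handle (a point): Middle of the lid's bow handle: round steel bar, 10 mm diameter, along the lid's y, straight for 68 mm, axis 42 mm above the lid's origin (29 mm clear above the plate's top), over the lid's middle and about its balance point. With the pin in, it moves on an arc of 71 mm radius round the hinge axis; the hinge is free, so the lid falls shut if let go.
- hinge_pin: Loose steel hinge pin, 0.2 kg, lying level on its grip. Origin: centre of the square dark grip, 22 x 22 mm, 44 mm long along y, grooved. From its -y face: a neck of 14 mm diameter, 8 mm long, ending in the shoulder, then the pin along -y, 7 mm diameter, 116.5 mm long, bullet nose on the last 14. In the hinge, axes as the chest's. Play 1.2 mm all round; the nose draws the lid's knuckles into line.
- pin_shoulder (a point): Centre of the pin's shoulder, 30 mm from the pin's origin along its -y; meets hinge_mouth when the pin is home.
- pin_tip (a point): Tip of the pin's nose, 146.5 mm from the pin's origin along its -y.
- head_a: A loose black torch head, a tube 40 mm in diameter, 53 mm high, standing behind the chest. Leave it. Origin: centre of its underside.
- parts_dish: A small round dish of screws, 43 mm across, 18 mm high, behind the chest. Leave it. Origin: centre of its underside.
- driver_small: A small screwdriver with a red grip, 107 mm long, lying on the bench to the left. Leave it.
- marker_loose: A marker pen, 134 mm long, lying at the front to the left. Leave it.

How it is judged:
By the outcome, as a careful person would: the job done as asked, in the order asked, and still so for the second after the job is handed in, with the robot touching nothing.
It also fails if it takes over 72 s, if anything falls off the work surface, if the arm or the gripper's body presses on something with over 40 N, if the wrist force passes 120 N, or if a joint passes its speed limit or range.

## Working session

There is one attempt and no reset: what is moved stays moved. The work goes in short steps, Python scripts to look and compute and a tool call to move; the robot and the scene stay as the last step left them, time stands still between calls to the robot, and variables do not carry over. Pictures are saved under pics/ and viewed, about 8 in all and at most 12, crops included, and the job is handed in when it is done.

Besides the shell and the picture viewer there is one more tool, called after "Request:" as a command line: name --argument value ..., lists and objects as JSON in quotes. servo_tool: Moves the arm, as the interface text tells. Its arguments: {"type":"object","properties":{"motion":{"type":"array","items":{"type":"array","items":{"type":"array","items":{"type":"number"}}}}},"required":["motion"]}

```bash
ls; mkdir -p pics; python3 - <<'E'
from rig import r, imaging
import cv2
print(r.state())
for n in ("scene","top"):
    c=imaging.camera(n); cv2.imwrite(f"pics/{n}0.png",c["color"][:,:,::-1])
    print(n,c["fx"],c["fy"],c["cx"],c["cy"],c["D"],c["camera_from_world"])
E
```

```text
pics
{'clock': 0.0, 'joints': array([-1.34757664e+00,  2.59220891e-01,  2.07884657e-02,  1.33374745e+00,
       -1.93768135e-05,  1.41817912e+00]), 'qvel': array([-0.00030699, -0.00155937, -0.00029517, -0.00106253, -0.00085298,
       -0.00118909]), 'tau': array([ 7.49378296e-05, -5.55641341e+01,  3.44528353e+01,  1.35510770e-02,
       -8.03548528e-05,  1.57836172e-05]), 'tool_pos': array([ 201.79580193, -511.33677158,  230.66110923]), 'tool_rot': array([-3.14022224e+00, -1.91183242e-04,  3.75836774e-01]), 'force': array([-0.55601305, -0.21710319,  0.65813361]), 'torque': array([-0.01234986, -0.03288538,  0.02679765]), 'gripper_width': 0.9979392279972459}
scene 487.5933677708486 487.5933677708486 319.61261608717496 196.0666973149123 [0.00807473 0.         0.         0.         0.        ] [[-9.01397714e-01 -4.32377823e-01  2.30559851e-02  5.65468822e+02]
 [ 2.22599239e-01 -4.17074364e-01  8.81191554e-01 -1.12993752e+02]
 [-3.71391625e-01  7.99436297e-01  4.72196853e-01 -9.44030381e+02]
 [ 0.00000000e+00  0.00000000e+00  0.00000000e+00  1.00000000e+00]]
top 490.327970828155 490.327970828155 324.2019020481768 198.81974466490254 [-0.0412583  0.         0.         0.         0.       ] [[-2.94514758e-03 -9.99687625e-01 -2.48189330e-02  1.68925534e+02]
 [ 9.85510907e-01 -7.11058589e-03  1.69462952e-01 -5.82214320e+02]
 [-1.69586493e-01 -2.39602358e-02  9.85223999e-01 -1.09897047e+03]
 [ 0.00000000e+00  0.00000000e+00  0.00000000e+00  1.00000000e+00]]
```

View pics/top0.png

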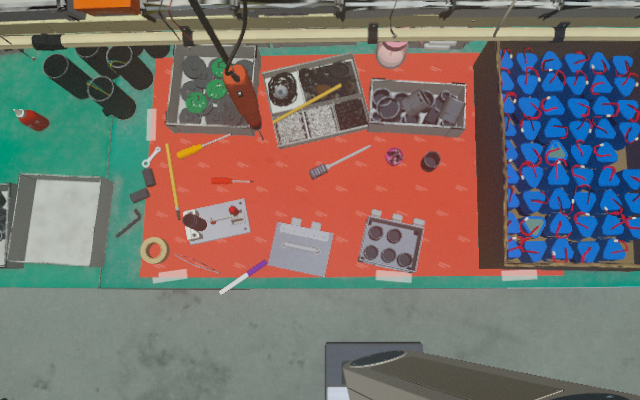

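View pics/scene0.png

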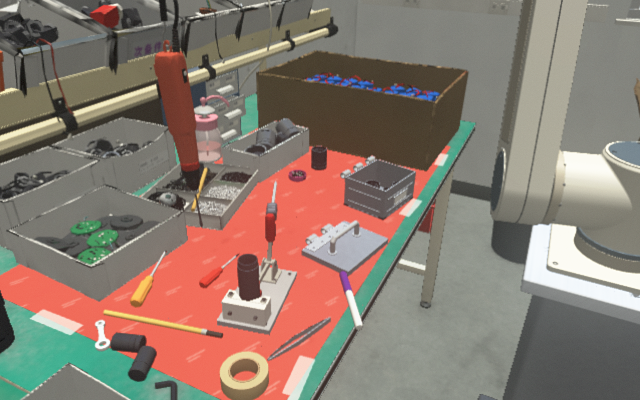

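```bash
python3 - <<'E'
import cv2
i=cv2.imread("pics/top0.png")[132:282,258:448]; cv2.imwrite("pics/topc.png",cv2.resize(i,None,fx=4,fy=4,interpolation=cv2.INTER_CUBIC))
i=cv2.imread("pics/scene0.png")[140:290,225:425]; cv2.imwrite("pics/scenec.png",cv2.resize(i,None,fx=4,fy=4,interpolation=cv2.INTER_CUBIC))
E
```

```text
(no output)
```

View pics/topc.png

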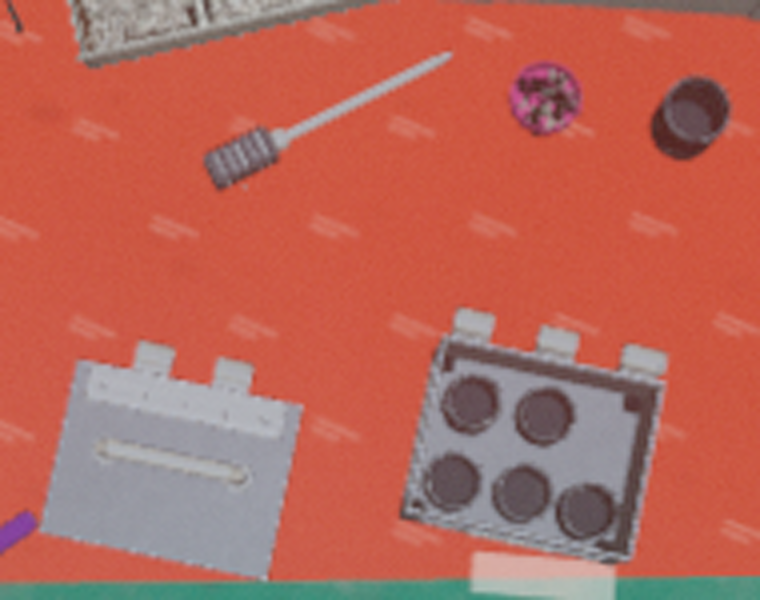

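View pics/scenec.png

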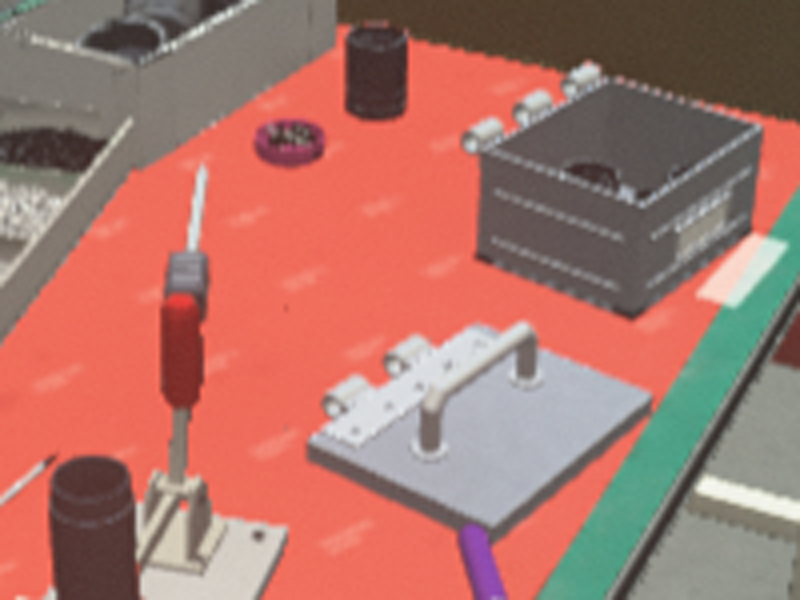

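```bash
cat > h.py <<'E'
import numpy as np, cv2
from scipy.optimize import least_squares
from rig import r, imaging
_c={}
def cam(n):
    if n not in _c: _c[n]=imaging.camera(n)
    return _c[n]
def proj(n,P):
    c=cam(n); T=np.array(c["camera_from_world"]); p=np.atleast_2d(P)@T[:3,:3].T+T[:3,3]
    p=p*[1,-1,-1]; K=np.array([[c["fx"],0,c["cx"]],[0,c["fy"],c["cy"]],[0,0,1]])
    return cv2.projectPoints(p.astype(float),np.zeros(3),np.zeros(3),K,np.array(c["D"],float))[0][:,0]
def W(q,P,z0=0):
    x,y,a=q[:3]; c,s=np.cos(a),np.sin(a); P=np.atleast_2d(np.array(P,float))
    return np.c_[x+c*P[:,0]-s*P[:,1],y+s*P[:,0]+c*P[:,1],P[:,2]+z0]
# obs: list of (camname, [model pts], [pixel pts]); solve x,y,yaw (and z if fitz)
def fit(obs,q0,fitz=False,verbose=True):
    def f(q):
        return np.concatenate([(proj(n,W(q,P,q[3] if fitz else 0))-np.array(U,float)).ravel() for n,P,U in obs])
    s=least_squares(f,q0,x_scale=[1,1,.01]+([1] if fitz else []),loss='soft_l1')
    if verbose:
        print("pose",np.round(s.x,3),"yaw deg",round(np.degrees(s.x[2]),2))
        for n,P,U in obs: print(n,np.round(proj(n,W(s.x,P,s.x[3] if fitz else 0))-U,1).tolist())
    return s.x
def crop(U,u0,v0,s=4): return (np.array(U,float)+.5)/s-.5+[u0,v0]
E
cat > m.py <<'E'
from h import *
T=lambda U:crop(U,258,132); S=lambda U:crop(U,225,140)
Cr=[(52,65,70),(52,-65,70),(-52,65,70),(-52,-65,70)]; Ck=[(62,49,75.5),(62,0,75.5),(62,-49,75.5)]
ct=("top",Cr+Ck,T([(440,338),(664,378),(404,517),(630,562),(474,324),(557,342),(644,360)]))
cs=("scene",[Cr[3],Cr[2],Cr[0],Cr[1],(-52,65,0),(52,65,0),(-52,-65,0)],S([(760,128),(640,203),(483,152),(612,80),(632,315),(480,260),(752,235)]))
L=[(50,69.5,12.5),(50,-69.5,12.5),(-56,69.5,12.5),(-56,-69.5,12.5)]
lt=("top",L+[(62,24.5,15.5),(62,-24.5,15.5),(0,0,47)],T([(80,362),(302,404),(42,530),(266,578),(153,358),(233,376),(172,463)]))
ls=("scene",[L[3],L[2],L[0],L[1],(0,0,45)],S([(650,400),(493,525),(308,440),(480,325),(480,362)]))
P=[(0,-146.5,11),(0,-22,22),(0,22,22),(0,-30,11)]
pt=("top",P,T([(450,56),(272,142),(208,164),(286,139)])); ps=("scene",P[:1],S([(202,168)]))
for nm,a,b in (("chest",ct,cs),("lid",lt,ls),("pin",pt,ps)):
    q0=[450,0,-.2] if nm!="pin" else [580,50,.4]
    print("==",nm); fit([a],q0); fit([a,b],q0); 
    if len(b[1])>2: fit([b],q0)
E
python3 m.py
```

```text
== chest
pose [ 4.7521e+02  1.3153e+01 -2.1100e-01] yaw deg -12.09
top [[0.1, -0.3], [0.2, 1.2], [0.3, -0.4], [0.6, 0.3], [-0.5, 0.0], [-0.1, -0.1], [-0.6, -0.3]]
pose [ 4.74389e+02  1.28320e+01 -2.15000e-01] yaw deg -12.3
top [[0.4, -0.0], [0.4, 1.6], [0.3, -0.1], [0.6, 0.7], [-0.2, 0.3], [0.2, 0.2], [-0.4, 0.1]]
scene [[0.7, -0.7], [0.6, 1.0], [-1.4, -0.6], [-1.7, -1.0], [-0.3, 2.2], [-2.1, 0.5], [-0.8, -0.0]]
pose [ 4.73191e+02  1.07040e+01 -2.32000e-01] yaw deg -13.28
scene [[1.7, -0.7], [0.8, 0.7], [-0.7, -1.2], [-0.3, -1.2], [-0.1, 1.9], [-1.4, -0.1], [0.2, -0.0]]
== lid
pose [ 4.71073e+02  2.22892e+02 -2.02000e-01] yaw deg -11.58
top [[-0.5, -0.2], [0.4, 0.5], [-0.5, 1.1], [0.7, 0.8], [0.3, -0.6], [0.3, -1.1], [-0.7, -0.5]]
pose [ 4.69574e+02  2.22814e+02 -2.07000e-01] yaw deg -11.84
top [[-0.4, 0.3], [0.5, 1.3], [-0.5, 1.6], [0.6, 1.6], [0.5, 0.0], [0.4, -0.4], [-0.7, 0.2]]
scene [[0.4, -1.5], [-0.7, 0.7], [-1.2, 0.1], [-1.5, -0.7], [-0.1, -1.3]]
pose [ 4.67729e+02  2.23592e+02 -2.17000e-01] yaw deg -12.44
scene [[1.3, -0.9], [-0.5, 1.3], [-0.6, 0.4], [-0.4, -0.3], [0.6, -0.9]]
== pin
pose [6.58599e+02 1.82716e+02 4.54000e-01] yaw deg 26.0
top [[0.8, -0.0], [0.0, -0.7], [-0.2, 1.7], [-0.5, -0.3]]
pose [6.58594e+02 1.82865e+02 4.48000e-01] yaw deg 25.66
top [[0.9, 0.3], [-0.0, -0.6], [-0.3, 1.6], [-0.5, -0.2]]
scene [[-0.3, -0.7]]
```

Request:
servo_tool --motion '[[[13.4,36.7,0,2.84,-1],[13.4,36.7,0,2.84,-1],[13.4,36.7,0,2.84,-1],[13.4,36.7,0,2.84,-1],[13.4,36.7,0,2.84,-1],[13.4,36.7,0,2.84,-1],[13.4,36.7,0,2.84,-1],[13.4,36.7,0,2.84,-1],[13.4,36.7,0,2.84,-1],[13.4,36.7,0,2.84,-1],[13.4,36.7,0,2.84,-1],[13.4,36.7,0,2.84,-1],[13.4,36.7,0,2.84,-1],[13.4,36.7,0,2.84,-1],[13.4,36.7,0,2.84,-1],[13.4,36.7,0,2.84,-1],[13.4,36.7,0,2.84,-1],[13.4,36.7,0,2.84,-1],[13.4,36.7,0,2.84,-1],[13.4,36.7,0,2.84,-1]]]'

```text
clock: 2.2
tool_pos: [470.0, 224.1, 231.2]
tool_rot: [3.142, 0.0, 1.369]
force: [0.3, -0.5, 0.1]
gripper_width: 1.002
```

Request:
servo_tool --motion '[[[0.2,-0.6,-30,0,-1],[0.2,-0.5,-30,0,-1],[0,0,-30,0,-1],[0,0,-30,0,-1],[0,0,-30,0,-1],[0,0,-25,0,-1],[0,0,-16,0,-1],[0,0,-10,0,-1],[0,0,0,0,1],[0,0,0,0,1],[0,0,0,0,1],[0,0,0,0,1],[0,0,0,0,1],[0,0,0,0,1],[0,0,0,0,1],[0,0,0,0,1],[0,0,0,0,1],[0,0,0,0,1]]]'

```text
clock: 4.0
tool_pos: [470.6, 221.4, 31.0]
tool_rot: [3.141, -0.001, 1.367]
force: [-1.2, -0.5, 6.0]
gripper_width: 0.091
```

Request:
servo_tool --motion '[[[0,0,10,0,1],[0,0,25,0,1],[0,0,30,0,1],[0,0,25,0,1],[0,0,10,0,1],[0.5,-20,0,-0.1,1],[0.5,-30,0,-0.1,1],[1,-35,0,-0.1,1],[1,-35,0,-0.1,1],[0.5,-35,0,-0.1,1],[0.5,-30,0,0,1],[0.5,-20,0,0,1],[0,-5,0,0,1],[0,0,0,0,1],[0,0,0,0,1],[0,0,0,0,1]]]'

```text
clock: 5.6
tool_pos: [474.6, 12.2, 130.1]
tool_rot: [-3.141, -0.0, 1.36]
force: [0.2, 0.2, -3.0]
gripper_width: 0.083
```

```bash
python3 - <<'E'
from h import *
print(r.state()["tool_pos"],r.state()["force"])
cv2.imwrite("pics/t1.png",cam("top")["color"][:,:,::-1]); cv2.imwrite("pics/s1.png",cam("scene")["color"][:,:,::-1])
i=cv2.imread("pics/t1.png")[170:290,330:460]; j=cv2.imread("pics/s1.png")[80:230,310:440]
a=cv2.resize(i,(390*1,360)); cv2.imwrite("pics/t1c.png",cv2.resize(i,None,fx=5,fy=5,interpolation=cv2.INTER_CUBIC)); cv2.imwrite("pics/s1c.png",cv2.resize(j,None,fx=4,fy=4,interpolation=cv2.INTER_CUBIC))
E
```

```text
[474.60657338  12.17795298 130.14395669] [ 0.21562174  0.17632576 -3.03203276]
```

View pics/t1c.png

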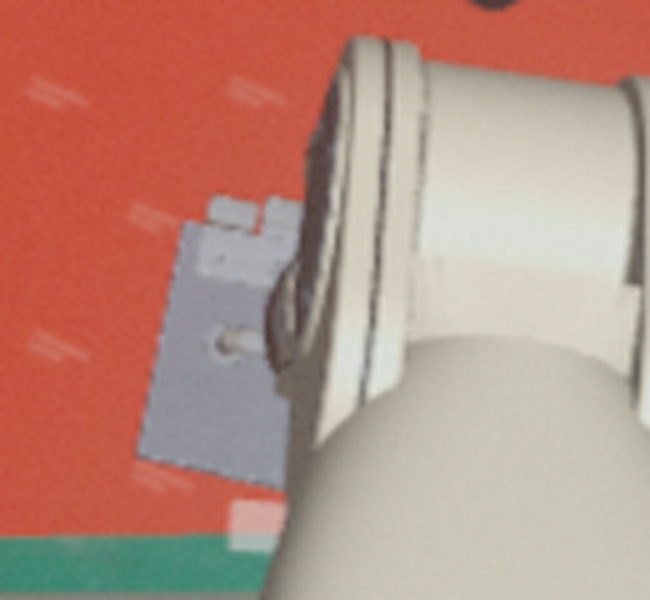

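View pics/s1c.png

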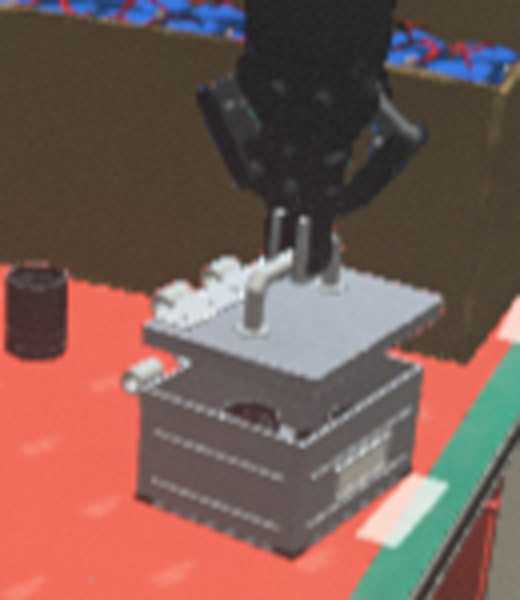

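```bash
cat > edge.py <<'E'
from h import *
from scipy.ndimage import map_coordinates
def efit(pic,n,edges,q0,z0=0,it=8,rad=4,chan="red",use=None):
    im=cv2.imread(pic).astype(float); g=im[:,:,2]-im[:,:,1] if chan=="red" else im.mean(2)
    g=cv2.GaussianBlur(g,(0,0),.7); q=np.array(q0,float)
    P=[];D=[];E=[]
    for k,(a,b) in enumerate(edges):
        a,b=np.array(a,float),np.array(b,float)
        for t in np.linspace(.06,.94,30): P.append(a+t*(b-a)); D.append(b-a); E.append(k)
    P=np.array(P);D=np.array(D);E=np.array(E)
    s=np.arange(-rad,rad+.01,.1)
    for i in range(it):
        u=proj(n,W(q,P,z0)); v=proj(n,W(q,P+D*.01,z0))-u
        nn=np.c_[-v[:,1],v[:,0]]; nn/=np.linalg.norm(nn,axis=1)[:,None]
        X=u[:,None,:]+s[None,:,None]*nn[:,None,:]
        pr=map_coordinates(g,[X[...,1],X[...,0]],order=3)
        d=np.abs(np.gradient(pr,axis=1)); k=d.argmax(1); off=s[k]; st=d.max(1)
        ok=(st>.25*np.median(st))&(k>0)&(k<len(s)-1)
        tgt=u+off[:,None]*nn
        f=lambda p:(((proj(n,W(p,P,z0))-tgt)*nn).sum(1))[ok]
        q=least_squares(f,q,x_scale=[1,1,.01],loss='soft_l1',f_scale=.3).x
        rad=max(1.5,rad*.8); s=np.arange(-rad,rad+.01,.1)
    print(pic,np.round(q[:2],2),"yaw",round(np.degrees(q[2]),2),[round(float(np.median(f(q)[E[ok]==e])),2) for e in sorted(set(E[ok]))],ok.sum())
    return q
E
cat > e1.py <<'E'
from edge import *
t="pics/top0.png"
# near (-x,+y) edges: base; far (+x between knuckles, -y): rim
C=[((-52,-65,0),(-52,65,0)),((-52,65,0),(52,65,0)),((-52,-65,70),(50,-65,70)),((52,14,70),(52,35,70)),((52,-35,70),(52,-14,70))]
c=efit(t,"top",C,[475,13,-.21])
L=[((-56,-69.5,12.5),(50,-69.5,12.5)),((50,-69.5,12.5),(50,-40,12.5)),((50,40,12.5),(50,69.5,12.5)),((-56,-69.5,0),(-56,69.5,0)),((-56,69.5,12.5),(50,69.5,12.5))]
l=efit(t,"top",L,[471,223,-.2])
p=efit(t,"top",[((-3.5,-130,11),(-3.5,-40,11)),((3.5,-130,11),(3.5,-40,11)),((11,-22,22),(11,22,22)),((-11,-22,11),(-11,22,11)),((-11,22,11),(11,22,11))],[658.6,182.8,.45])
u=proj("top",W(p,[(0,-146.5,11)]))[0]; print("tip px",u,"crop",(u-[258,132])*4+1.5)
E
python3 e1.py
```

```text
pics/top0.png [476.77  13.01] yaw -12.64 [0.3, 0.19, -0.2, -0.1, -0.1] 150
pics/top0.png [472.37 223.6 ] yaw -12.06 [-0.04, -0.0, 0.0, 0.1, 0.01] 147
pics/top0.png [658.33 181.74] yaw 27.27 [-0.0, -0.1, 0.15, -0.1, -0.0] 150
tip px [370.67416936 144.58135899] crop [452.19667745  51.82543597]
```

```bash
cat > e2.py <<'E'
from e1 import *
print()
F=((-52,28,0),(-52,65,0))
efit(t,"top",[F]+C[1:],[475,13,-.21])
efit(t,"top",C[1:],[475,13,-.21])
efit(t,"top",[C[1]]+C[2:3],[475,13,-.21])
S="pics/scene0.png"
efit(S,"scene",[((-52,-65,70),(50,-65,70)),((52,65,0),(-52,65,0)),((52,14,70),(52,35,70)),((52,-35,70),(52,-14,70)),((-52,65,0),(-52,30,0))],[475,13,-.21])
efit(S,"scene",[((-56,-69.5,12.5),(50,-69.5,12.5)),((50,-69.5,12.5),(50,-40,12.5)),((-56,69.5,0),(50,69.5,0)),((-56,-60,0),(-56,60,0))],[471,223,-.2])
for z in (98,99,100): efit("pics/t1.png","top",[((-56,69.5,12.5),(50,69.5,12.5)),((-56,10,0),(-56,69.5,0)),((50,62,12.5),(50,69.5,12.5))],[475,13,-.21],z0=z)
E
python3 e2.py | sed -n '/^$/,$p'
```

```text
pics/top0.png [476.84  13.  ] yaw -12.46 [0.1, 0.21, -0.19, -0.1, -0.0] 150
pics/top0.png [476.96  12.96] yaw -12.68 [0.2, -0.2, -0.0, -0.0] 120
pics/top0.png [481.18  11.99] yaw -12.79 [0.21, -0.19] 60
pics/scene0.png [473.03   9.71] yaw -14.6 [0.65, 0.2, 0.65, 0.0, 0.1] 91
pics/scene0.png [469.74 220.39] yaw -12.49 [0.4, -0.0, -0.2, -0.0] 111
pics/t1.png [475.46  14.88] yaw -12.76 [0.0, 0.1, -0.1] 90
pics/t1.png [475.42  14.94] yaw -12.69 [0.0, 0.1, -0.1] 90
pics/t1.png [475.38  14.98] yaw -12.63 [-0.0, 0.01, -0.0] 90
```

Request:
servo_tool --motion '[[[0.9,-1.6,-8,0,1],[0,0,-10,0,1],[0,0,-7,0,1],[0,0,-2,0,1],[0,0,-2,0,1],[0,0,-2,0,1],[0,0,0,0,1],[0,0,0,0,1]]]'

```text
clock: 6.65
tool_pos: [475.7, 9.7, 99.4]
tool_rot: [3.141, -0.0, 1.358]
force: [0.3, 0.3, -2.4]
gripper_width: 0.09
```

Request:
servo_tool --motion '[[[-0.2,0.8,0,0,1],[0,0,-2,0,1],[0,0,-2,0,1],[0,0,-2,0,1],[0,0,0,0,1],[0,0,0,0,1]]]'

```text
clock: 7.25
tool_pos: [475.4, 10.5, 93.2]
tool_rot: [-3.141, -0.0, 1.358]
force: [0.3, -1.0, -3.0]
gripper_width: 0.088
```

Request:
servo_tool --motion '[[[0,0,-1,0,1],[0,0,-1,0,1],[0,0,-0.7,0,1],[0,0,0,0,1],[0,0,0,0,1]]]'

```text
clock: 7.75
tool_pos: [475.5, 10.5, 91.0]
tool_rot: [3.141, 0.0, 1.358]
force: [-2.9, -0.3, 6.1]
gripper_width: 0.086
```

Request:
servo_tool --motion '[[[0,0,0,0,0],[0,0,0,0,0],[0,0,0,0,0],[0,0,0,0,0],[0,0,0,0,0],[0,0,15,0,0],[0,0,30,0,0],[0,0,25,0,0],[10,10,0,3,0],[20,20,0,4,0],[25,23,0,5,0],[25,23,0,5,0],[25,23,0,5,0],[25,23,0,5,0],[25,23,0,5,0],[16,15,0,4,0],[10,9,0,3.4,0],[0,0,0,0,0],[0,0,0,0,0]]]'

```text
clock: 9.65
tool_pos: [656.1, 179.7, 159.4]
tool_rot: [-3.14, -0.0, 2.046]
force: [0.5, -0.3, 0.6]
gripper_width: 0.503
```

```bash
python3 - <<'E'
from h import *
cv2.imwrite("pics/t2.png",cam("top")["color"][:,:,::-1]); cv2.imwrite("pics/s2.png",cam("scene")["color"][:,:,::-1])
j=cv2.imread("pics/s2.png")[110:230,320:440]; i=cv2.imread("pics/t2.png")[140:290,290:440]
cv2.imwrite("pics/v2.png",np.hstack([cv2.resize(j,(400,400),interpolation=cv2.INTER_CUBIC),cv2.resize(i,(400,400),interpolation=cv2.INTER_CUBIC)]))
E
```

```text
(no output)
```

View pics/v2.png

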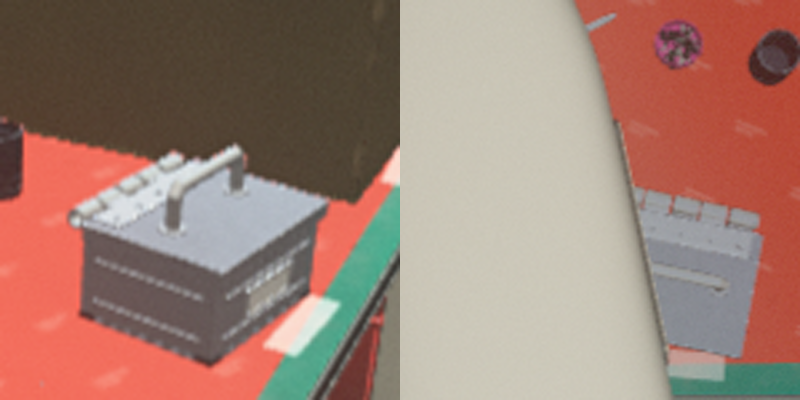

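Request:
servo_tool --motion '[[[0.5,-0.3,-30,0,0],[0,0,-40,0,0],[0,0,-40,0,0],[0,0,-25,0,0],[0,0,-12,0,0],[0,0,-5,0,0],[0,0,-3,0,0],[0,0,0,0,0],[0,0,0,0,1],[0,0,0,0,1],[0,0,0,0,1],[0,0,0,0,1],[0,0,0,0,1],[0,0,0,0,1],[0,0,0,0,1]]]'

```text
clock: 11.25
tool_pos: [657.7, 179.3, 7.1]
tool_rot: [3.139, 0.001, 2.046]
force: [-0.7, -0.2, 5.9]
gripper_width: 0.238
```

Request:
servo_tool --motion '[[[0,0,10,0,1],[0,0,30,0,1],[0,0,40,0,1],[0,0,25,0,1],[-6,4,10,-4,1],[-12,6,0,-5,1],[-12,6,0,-6,1],[-12,5,0,-6,1],[-12,5,0,-6,1],[-10,4,0,-6,1],[-10,4,0,-6.6,1],[0,0,-20,0,1],[0,0,-20,0,1],[0,0,0,0,1],[0,0,0,0,1]]]'

```text
clock: 12.75
tool_pos: [582.9, 213.2, 81.2]
tool_rot: [-3.141, 0.0, 1.355]
force: [0.1, 0.4, -0.5]
gripper_width: 0.238
```

```bash
python3 - <<'E'
from h import *
print(r.state()["tool_pos"],r.state()["tool_rot"],r.state()["force"])
cv2.imwrite("pics/t3.png",cam("top")["color"][:,:,::-1]); cv2.imwrite("pics/s3.png",cam("scene")["color"][:,:,::-1])
j=cv2.imread("pics/s3.png")[100:220,270:400]; i=cv2.imread("pics/t3.png")[140:260,290:420]
cv2.imwrite("pics/v3.png",np.hstack([cv2.resize(j,(400,369),interpolation=cv2.INTER_CUBIC),cv2.resize(i,(400,369),interpolation=cv2.INTER_CUBIC)]))
E
```

```text
[582.90553955 213.1869781   81.1517654 ] [-3.14120764e+00  1.33532705e-04  1.35493870e+00] [ 0.14575334  0.41462055 -0.47693746]
```

View pics/v3.png

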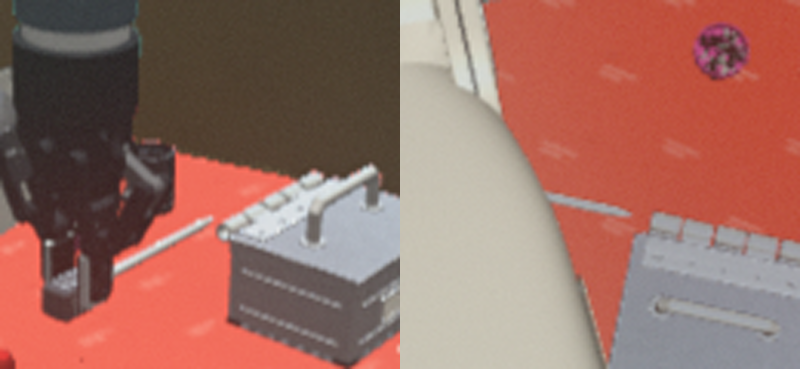

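```bash
python3 - <<'E'
import cv2,numpy as np
f=lambda i:cv2.resize(i,None,fx=8,fy=8,interpolation=cv2.INTER_CUBIC)
cv2.imwrite("pics/v4.png",np.vstack([f(cv2.imread("pics/s3.png")[150:200,295:395]),f(cv2.imread("pics/t3.png")[198:223,330:430])]))
E
```

```text
(no output)
```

View pics/v4.png

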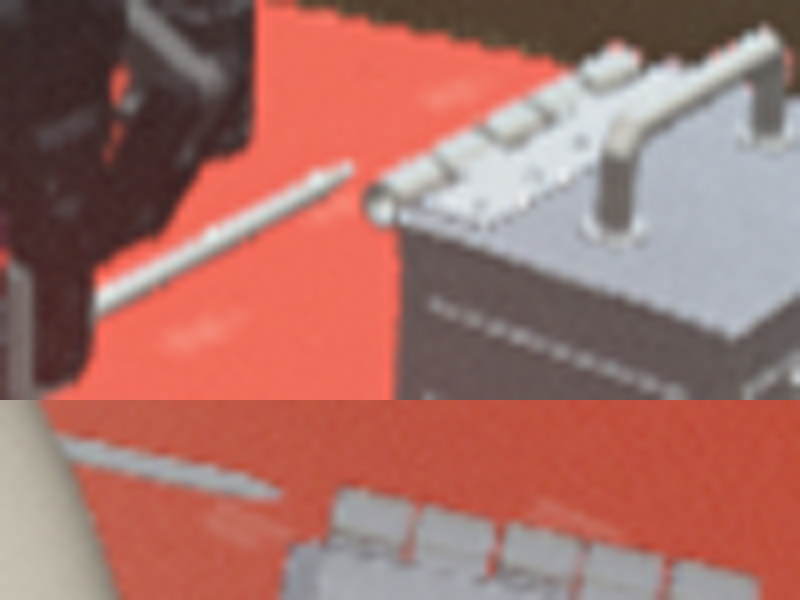

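```bash
cat > cyl.py <<'E'
from h import *
from scipy.ndimage import map_coordinates
a0=np.radians(-12.4); X=np.array([np.cos(a0),np.sin(a0),0]); Y=np.array([-np.sin(a0),np.cos(a0),0]); Z=np.array([0,0,1.])
def cen(n): T=np.array(cam(n)["camera_from_world"]); return -T[:3,:3].T@T[:3,3]
# cylinder axis: origin O + dx X + dz Z + t*(Y + a X + b Z); obs: (pic,cam,side,t-array)
def cylfit(O,rho,obs,q0=(0,0,0,0),name=""):
    q=np.array(q0,float); rad=3.
    def pts(q,n,side,t):
        A=O+q[0]*X+q[1]*Z+t[:,None]*(Y+q[2]*X+q[3]*Z)
        d=np.cross(Y+q[2]*X+q[3]*Z,A-cen(n)); d/=np.linalg.norm(d,axis=1)[:,None]
        d*=np.sign(d@(X+.3*Z))[:,None]  # +side: +x/up side
        return A+side*rho*d
    for it in range(10):
        F=[]
        for pic,n,side,t in obs:
            im=cv2.imread(pic).astype(float); g=cv2.GaussianBlur(im[:,:,2]-im[:,:,1],(0,0),.7)
            u=proj(n,pts(q,n,side,t)); v=np.gradient(u,axis=0); nn=np.c_[-v[:,1],v[:,0]]; nn/=np.linalg.norm(nn,axis=1)[:,None]
            s=np.arange(-rad,rad+.01,.1); XX=u[:,None]+s[None,:,None]*nn[:,None]
            pr=np.gradient(map_coordinates(g,[XX[...,1],XX[...,0]],order=3),axis=1)
            # sign: red outside
            c=proj(n,pts(q,n,0,t)); o=np.sign(((u-c)*nn).sum(1)); d=pr*o[:,None]
            k=d.argmax(1); ok=(k>0)&(k<len(s)-1)&(d.max(1)>.3*np.median(d.max(1)))
            F.append((n,side,t,u+s[k][:,None]*nn,nn,ok))
        f=lambda p:np.concatenate([(((proj(n,pts(p,n,sd,t))-tg)*nn).sum(1))[ok] for n,sd,t,tg,nn,ok in F])
        q=least_squares(f,q,x_scale=[1,1,.01,.01],loss='soft_l1',f_scale=.3).x; rad=max(1.2,rad*.8)
    res=[round(float(np.abs((((proj(n,pts(q,n,sd,t))-tg)*nn).sum(1))[ok]).mean()),2) for n,sd,t,tg,nn,ok in F]
    print(name,"dx,dz",np.round(q[:2],2),"yawslope,pitch deg",np.round(np.degrees(q[2:]),2),"res",res,[int(x[5].sum()) for x in F])
    return q
E
cat > p3.py <<'E'
from cyl import *
O=np.array([475.5,10.6,0])+62*X+60*Y+68*Z     # robot-frame mouth guess
k=np.concatenate([np.linspace(a-9,a+9,10) for a in (-11,-35.5,-60,-84.5,-109)])
th=cylfit(O,7.5,[("pics/t3.png","top",1,k),("pics/s3.png","scene",1,k[k>-100])],(0,0,0,0),"hinge")
s=r.state(); tp=np.array(s["tool_pos"]); Op=tp+3.9*Z   # pin origin; tip at t=-146.5
t=np.linspace(-128,-95,25); t2=np.linspace(-128,-60,30)
pp=cylfit(Op,3.5,[("pics/t3.png","top",1,t),("pics/t3.png","top",-1,t),("pics/s3.png","scene",1,t2),("pics/s3.png","scene",-1,t2)],(0,0,0,0),"pin")
H=lambda t:O+th[0]*X+th[1]*Z+t*(Y+th[2]*X+th[3]*Z)
P=lambda t:Op+pp[0]*X+pp[1]*Z+t*(Y+pp[2]*X+pp[3]*Z)
for tt in (-130,-100,-60,0):
    p=P(tt); y=(p-O)@Y; h=H(y); print("pin t",tt,"chest y",round(60+y,1),"pin-hinge x,z",np.round([(p-h)@X,(p-h)[2]],2))
E
python3 p3.py
```

```text
hinge dx,dz [ 1.27 -3.02] yawslope,pitch deg [ 0.45 -0.63] res [0.1, 0.12] [50, 40]
pin dx,dz [ 0.3  -1.31] yawslope,pitch deg [0.14 0.17] res [0.08, 0.05, 0.13, 0.1] [25, 25, 30, 30]
pin t -130 chest y 91.2 pin-hinge x,z [-1.54 19.28]
pin t -100 chest y 121.2 pin-hinge x,z [-1.71 19.7 ]
pin t -60 chest y 161.2 pin-hinge x,z [-1.92 20.26]
pin t 0 chest y 221.2 pin-hinge x,z [-2.25 21.1 ]
```

Request:
servo_tool --motion '[[[1.0,-0.2,-8,-0.2,1],[1.0,-0.2,-7,0,1],[0,0,-3,0,1],[0,0,0,0,1],[0,0,0,0,1]]]'

```text
clock: 13.45
tool_pos: [584.9, 212.8, 62.4]
tool_rot: [-3.141, 0.0, 1.351]
force: [-0.1, -1.1, -1.7]
gripper_width: 0.242
```

```bash
sed 's/t3.png/t4.png/g;s/s3.png/s4.png/g' p3.py > p4.py; python3 - <<'E'
from h import *
print(r.state()["tool_pos"],r.state()["tool_rot"])
cv2.imwrite("pics/t4.png",cam("top")["color"][:,:,::-1]); cv2.imwrite("pics/s4.png",cam("scene")["color"][:,:,::-1])
f=lambda i:cv2.resize(i,None,fx=8,fy=8,interpolation=cv2.INTER_CUBIC)
cv2.imwrite("pics/v5.png",np.vstack([f(cv2.imread("pics/s4.png")[150:200,295:395]),f(cv2.imread("pics/t4.png")[198:223,330:430])]))
E
python3 p4.py
```

```text
[584.91152645 212.76168563  62.42982964] [-3.14126727e+00  1.25244655e-04  1.35140125e+00]
hinge dx,dz [ 1.28 -3.09] yawslope,pitch deg [ 0.46 -0.7 ] res [0.1, 0.12] [50, 40]
pin dx,dz [ 1.03 -2.26] yawslope,pitch deg [ 0.44 -0.1 ] res [0.07, 0.07, 0.13, 0.1] [25, 25, 30, 30]
pin t -130 chest y 91.0 pin-hinge x,z [0.09 0.14]
pin t -100 chest y 121.0 pin-hinge x,z [0.08 0.46]
pin t -60 chest y 161.0 pin-hinge x,z [0.07 0.87]
pin t 0 chest y 221.0 pin-hinge x,z [0.05 1.5 ]
```

View pics/v5.png

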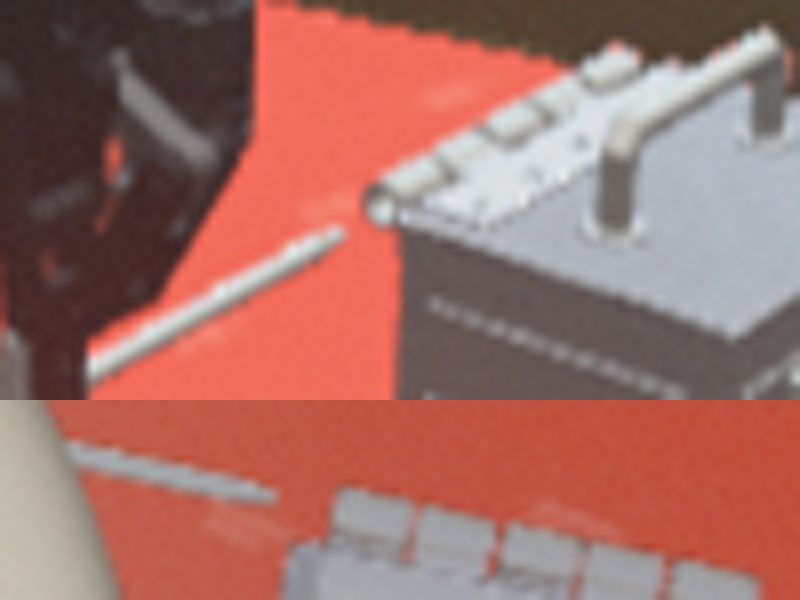

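Request:
servo_tool --motion '[[[0,0,1.4,0,1],[0,0,0,0,1],[-1.09,-4.88,0,0,1],[-1.09,-4.88,0,0,1],[-1.09,-4.88,0,0,1],[-0.65,-2.93,0,0,1],[-0.65,-2.93,0,0,1],[0,0,0,0,1]]]'

```text
clock: 14.45
tool_pos: [580.3, 191.8, 64.0]
tool_rot: [-3.142, 0.0, 1.351]
force: [0.3, 0.3, -2.2]
gripper_width: 0.237
```

Request:
servo_tool --motion '[[[-0.65,-2.93,0,0,1],[-0.65,-2.93,0,0,1],[-0.65,-2.93,0,0,1],[-0.65,-2.93,0,0,1],[0,0,0,0,1]]]'

```text
clock: 14.95
tool_pos: [577.7, 180.2, 64.0]
tool_rot: [-3.141, 0.0, 1.351]
force: [-0.4, 1.4, -2.4]
gripper_width: 0.242
```

Request:
servo_tool --motion '[[[-0.87,-3.9,0,0,1],[-0.87,-3.9,0,0,1],[-0.87,-3.9,0,0,1],[-0.87,-3.9,0,0,1],[-0.87,-3.9,0,0,1],[-0.87,-3.9,0,0,1],[-0.87,-3.9,0,0,1],[0,0,0,0,1]]]'

```text
clock: 15.75
tool_pos: [571.6, 152.7, 64.0]
tool_rot: [-3.142, 0.0, 1.351]
force: [-0.5, -0.0, -1.4]
gripper_width: 0.237
```

Request:
servo_tool --motion '[[[-0.87,-3.9,0,0,1],[-0.87,-3.9,0,0,1],[-0.87,-3.9,0,0,1],[-0.87,-3.9,0,0,1],[-0.87,-3.9,0,0,1],[-0.87,-3.9,0,0,1],[-0.87,-3.9,0,0,1],[-0.87,-3.9,0,0,1],[-0.87,-3.9,0,0,1],[-0.87,-3.9,0,0,1],[0,0,0,0,1]]]'

```text
clock: 16.85
tool_pos: [562.9, 113.7, 64.0]
tool_rot: [-3.142, 0.0, 1.351]
force: [-0.3, 0.2, -1.7]
gripper_width: 0.24
```

Remaining ≈ 29 mm.

Request:
servo_tool --motion '[[[-0.87,-3.9,0,0,1],[-0.87,-3.9,0,0,1],[-0.87,-3.9,0,0,1],[-0.87,-3.9,0,0,1],[-0.87,-3.9,0,0,1],[-0.87,-3.9,0,0,1],[0,0,0,0,1]]]'

```text
clock: 17.55
tool_pos: [557.7, 90.3, 64.0]
tool_rot: [-3.142, 0.0, 1.351]
force: [0.2, 0.6, -1.4]
gripper_width: 0.238
```

Request:
servo_tool --motion '[[[-0.43,-1.95,0,0,1],[-0.22,-0.98,0,0,1],[-0.22,-0.98,0,0,1],[-0.22,-0.98,0,0,1],[0,0,0,0,1]]]'

```text
clock: 18.05
tool_pos: [556.7, 85.9, 64.0]
tool_rot: [-3.142, 0.0, 1.351]
force: [0.7, 0.6, -1.8]
gripper_width: 0.246
```

Request:
servo_tool --motion '[[[-0.22,-0.98,0,0,1],[-0.22,-0.98,0,0,1],[0,0,0,0,1]]]'

```text
clock: 18.35
tool_pos: [556.2, 83.9, 64.0]
tool_rot: [3.142, 0.0, 1.351]
force: [0.6, 0.2, -2.1]
gripper_width: 0.24
```

Request:
servo_tool --motion '[[[-0.22,-0.98,0,0,1],[-0.22,-0.98,0,0,1],[0,0,0,0,1]]]'

```text
clock: 18.65
tool_pos: [556.1, 83.6, 64.1]
tool_rot: [3.141, -0.004, 1.352]
force: [2.0, 9.9, -2.2]
gripper_width: 0.24
```

Request:
servo_tool --motion '[[[-0.22,-0.98,0,0,1],[0,0,0,0,1],[0,0,0,0,1]]]'

```text
clock: 18.95
tool_pos: [556.1, 83.5, 64.2]
tool_rot: [3.141, -0.005, 1.353]
force: [2.2, 12.3, -2.2]
gripper_width: 0.241
```

```bash
python3 - <<'E'
from h import *
print(r.state()["tool_pos"],r.state()["force"])
cv2.imwrite("pics/t5.png",cam("top")["color"][:,:,::-1]); cv2.imwrite("pics/s5.png",cam("scene")["color"][:,:,::-1])
f=lambda i:cv2.resize(i,None,fx=8,fy=8,interpolation=cv2.INTER_CUBIC)
cv2.imwrite("pics/v6.png",np.vstack([f(cv2.imread("pics/s5.png")[150:200,295:395]),f(cv2.imread("pics/t5.png")[198:223,330:430])]))
E
```

```text
[556.05639182  83.48922141  64.18578722] [ 2.23055677 12.27717172 -2.24569229]
```

View pics/v6.png

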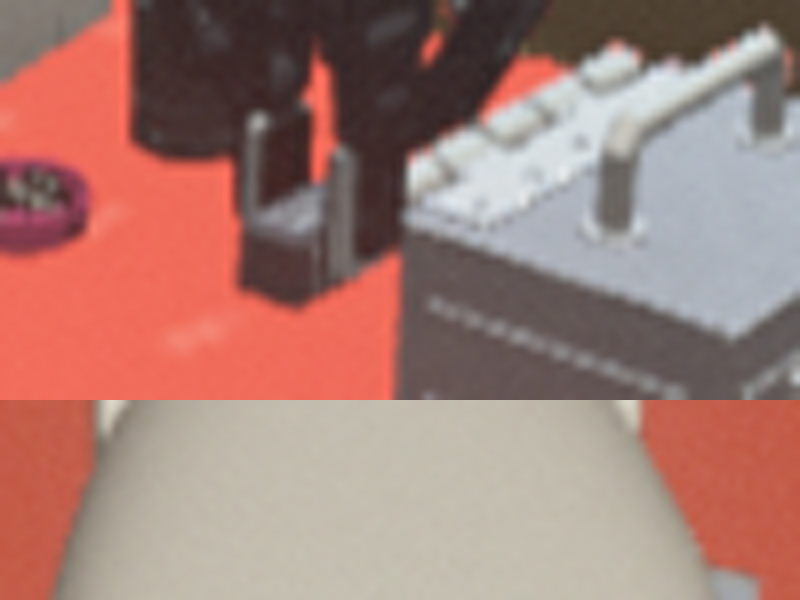

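Request:
servo_tool --motion '[[[0,0,0,0,0],[0,0,0,0,0],[0,0,0,0,0],[0,0,0,0,0],[0,0,0,0,0],[0,0,0,0,0],[0,0,10,0,0],[0,0,30,0,0],[0,0,40,0,0],[0,0,20,0,0],[-10,-9,0,0.3,0],[-20,-18,0,0,0],[-20,-18,0,0,0],[-20,-18,0,0,0],[-10,-9,0,0,0],[0,0,0,0,0],[0,0,0,0,0]]]'

```text
clock: 20.75
tool_pos: [475.9, 9.0, 164.1]
tool_rot: [3.141, -0.0, 1.356]
force: [-0.3, -0.4, 0.5]
gripper_width: 0.5
```

```bash
python3 - <<'E'
from h import *
cv2.imwrite("pics/s6.png",cam("scene")["color"][:,:,::-1]); cv2.imwrite("pics/t6.png",cam("top")["color"][:,:,::-1])
c=np.array([475.5,10.6,np.radians(-12.5)])
# grip +y face centre & corners predicted home, by scene camera
s=proj("scene",W(c,[(62,60,68),(62,112,68),(51,112,57),(73,112,57),(51,112,79),(73,112,79)])); print(np.round(s,1).tolist())
E
```

```text
[[341.5, 175.2], [327.1, 183.2], [331.1, 189.4], [322.9, 186.3], [331.5, 180.1], [323.2, 177.1]]
```

Request:
servo_tool --motion '[[[-0.4,1.5,-20,0,0],[0,0,-30,0,0],[0,0,-15,0,0],[0,0,-6.5,0,0],[0,0,0,0,0],[0,0,0,0,1],[0,0,0,0,1],[0,0,0,0,1],[0,0,0,0,1],[0,0,0,0,1],[0,0,0,0,1],[0,0,0,0,1]]]'

```text
clock: 22.05
tool_pos: [475.8, 10.6, 93.5]
tool_rot: [3.14, -0.0, 1.357]
force: [0.9, 0.3, 7.0]
gripper_width: 0.089
```

Request:
servo_tool --motion '[[[2.47,-0.55,4.24,0,1],[0,0,0,0,1],[2.75,-0.61,4.05,0,1],[0,0,0,0,1],[3.01,-0.67,3.85,0,1],[0,0,0,0,1],[0,0,0,0,1]]]'

```text
clock: 22.75
tool_pos: [483.4, 8.7, 104.7]
tool_rot: [-3.141, 0.0, 1.357]
force: [-2.0, 0.5, -4.5]
gripper_width: 0.088
```

Request:
servo_tool --motion '[[[3.27,-0.72,3.62,0,1],[0,0,0,0,1],[3.5,-0.78,3.39,0,1],[0,0,0,0,1],[3.73,-0.83,3.12,0,1],[0,0,0,0,1],[3.94,-0.87,2.85,0,1],[0,0,0,0,1],[0,0,0,0,1]]]'

```text
clock: 23.65
tool_pos: [497.5, 5.4, 118.1]
tool_rot: [-3.141, 0.0, 1.357]
force: [-6.9, -1.0, 1.2]
gripper_width: 0.086
```

Request:
servo_tool --motion '[[[4.11,-0.91,2.56,0,1],[0,0,0,0,1],[4.29,-0.95,2.26,0,1],[0,0,0,0,1],[2.2,-0.49,1.0,0,1],[0,0,0,0,1],[0,0,0,0,1]]]'

```text
clock: 24.35
tool_pos: [508.0, 3.2, 124.1]
tool_rot: [-3.141, 0.0, 1.357]
force: [-7.5, 0.9, 2.8]
gripper_width: 0.088
```

```bash
python3 - <<'E'
from h import *
s=r.state();print(s["tool_pos"],s["force"])
cv2.imwrite("pics/s7.png",cam("scene")["color"][:,:,::-1])
E
```

```text
[508.04744113   3.1963146  124.12237649] [-7.47476339  0.92023225  2.83886391]
```

Request:
servo_tool --motion '[[[-2.2,0.49,-1.0,0,1],[0,0,0,0,1],[-4.29,0.95,-2.26,0,1],[0,0,0,0,1],[-4.11,0.91,-2.56,0,1],[0,0,0,0,1],[-3.94,0.87,-2.85,0,1],[0,0,0,0,1],[-3.73,0.83,-3.12,0,1],[0,0,0,0,1],[-3.5,0.78,-3.39,0,1],[0,0,0,0,1],[-3.27,0.72,-3.62,0,1],[0,0,0,0,1],[-3.01,0.67,-3.85,0,1],[0,0,0,0,1],[-2.75,0.61,-4.05,0,1],[0,0,0,0,1]]]'

```text
clock: 26.2
tool_pos: [477.3, 10.0, 96.3]
tool_rot: [-3.141, 0.0, 1.357]
force: [0.1, 0.3, 0.1]
gripper_width: 0.086
```

Request:
servo_tool --motion '[[[-1.2,0.27,-2,0,1],[0,0,0,0,1],[-1.1,0.25,-2,0,1],[0,0,0,0,1],[0,0,0,0,1]]]'

```text
clock: 26.7
tool_pos: [475.7, 10.4, 93.3]
tool_rot: [3.14, 0.0, 1.357]
force: [-1.8, -0.7, 9.3]
gripper_width: 0.085
```

Request:
servo_tool --motion '[[[0,0,0,0,0],[0,0,0,0,0],[0,0,0,0,0],[0,0,0,0,0],[0,0,0,0,0],[0,0,10,0,0],[0,0,30,0,0],[0,0,40,0,0],[0,0,30,0,0],[-10,-10,20,0,0],[-20,-25,0,0,0],[-25,-30,0,0,0],[-20,-30,0,0,0],[-5,-10,0,0,0],[0,0,0,0,0],[0,0,0,0,0]]]'

```text
clock: 28.3
tool_pos: [395.7, -94.3, 223.1]
tool_rot: [3.141, -0.0, 1.356]
force: [-0.7, 0.1, 0.6]
gripper_width: 0.5
```

```bash
python3 - <<'E'
from h import *
s=r.state();print(s["clock"],s["tool_pos"],s["force"])
t=cam("top")["color"][:,:,::-1]; s=cam("scene")["color"][:,:,::-1]
cv2.imwrite("pics/t8.png",t); cv2.imwrite("pics/s8.png",s)
f=lambda i,k:cv2.resize(i,None,fx=k,fy=k,interpolation=cv2.INTER_CUBIC)
a=f(s[140:215,300:400],5); b=f(cv2.imread("pics/s7.png")[110:185,300:360],5)
c=f(t[195:235,320:480],5)
cv2.imwrite("pics/v8.png",np.vstack([np.hstack([a,b]),c]))
old=cv2.imread("pics/s0.png") if 0 else cv2.imread("pics/scene0.png")
d=np.abs(s.astype(int)-old).max(2)>40; print([ (k,int(d[y0:y1,x0:x1].sum())) for k,(x0,x1,y0,y1) in dict(head=(308,330,143,172),dish=(286,308,168,182),driver=(195,240,250,290),marker=(335,365,270,330)).items()])
E
```

```text
28.3 [395.73185437 -94.30999107 223.11463835] [-0.68158451  0.09679512  0.57851814]
[('head', 0), ('dish', 0), ('driver', 0), ('marker', 73)]
```

View pics/v8.png

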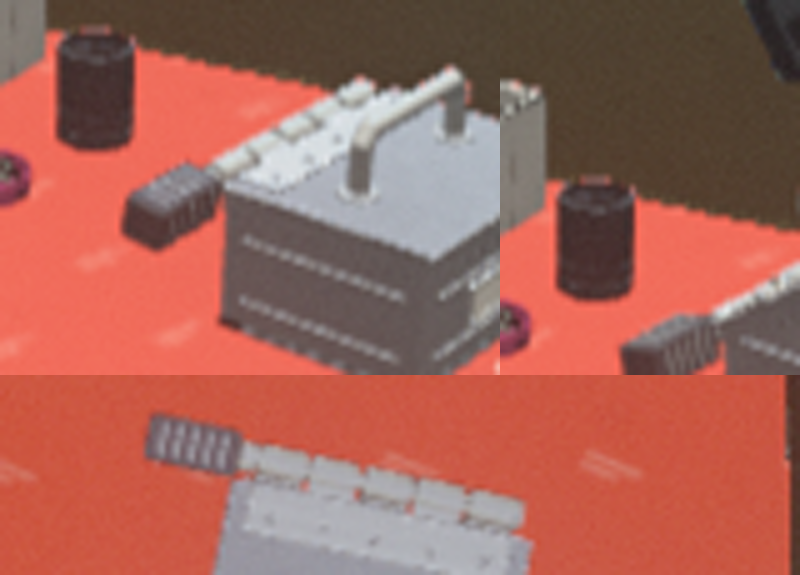

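```bash
python3 - <<'E'
from h import *
from scipy.ndimage import map_coordinates
im=cv2.imread("pics/t8.png").astype(float); g=cv2.GaussianBlur(im[:,:,2]-im[:,:,1],(0,0),.5); gr=cv2.GaussianBlur(im.mean(2),(0,0),.4)
c=np.array([476.5,13.2,np.radians(-12.7)])
y=np.arange(130,-75,-.25)
G=[];B=[]
for dx in (60,62,64,66): 
    u=proj("top",W(c,np.c_[np.full(len(y),dx),y,np.full(len(y),70)])); G.append(map_coordinates(g,[u[:,1],u[:,0]],order=3)); B.append(map_coordinates(gr,[u[:,1],u[:,0]],order=3))
G=np.mean(G,0);B=np.mean(B,0);d=np.gradient(G)
a=y[:200];print("left edge y",y[:120][d[:120].argmin()],"right edge y",y[-150:][d[-150:].argmax()])
db=np.gradient(B); k=(y<100)&(y>70); print("grip->neck y",y[k][db[k].argmax()])
for yy in range(120,30,-2): i=np.argmin(abs(y-yy)); print(yy,round(G[i]),round(B[i]),end=" | ")
s=cv2.imread("pics/s8.png").astype(int);o=cv2.imread("pics/scene0.png")
d=np.abs(s-o).max(2)>40; print("\nmarker diff rows",np.unique(np.nonzero(d[270:330,335:365])[0]+270))
d=np.abs(im-cv2.imread("pics/top0.png")).max(2)>60; print("top marker diff",d[258:295,215:268].sum())
E
```

```text
left edge y 111.5 right edge y -64.0
grip->neck y 99.0
120 118 120 | 118 118 121 | 116 118 119 | 114 110 114 | 112 76 106 | 110 32 103 | 108 19 109 | 106 14 125 | 104 11 138 | 102 15 119 | 100 16 114 | 98 11 137 | 96 11 133 | 94 16 113 | 92 13 125 | 90 9 141 | 88 13 125 | 86 15 115 | 84 12 133 | 82 11 133 | 80 15 113 | 78 12 125 | 76 9 141 | 74 13 121 | 72 19 105 | 70 17 109 | 68 11 135 | 66 5 167 | 64 4 175 | 62 4 171 | 60 5 165 | 58 3 169 | 56 1 174 | 54 1 174 | 52 1 174 | 50 2 173 | 48 3 173 | 46 2 173 | 44 2 173 | 42 1 172 | 40 2 173 | 38 6 168 | 36 10 159 | 34 5 166 | 32 1 174 | 
marker diff rows [270 271 272 273 274 275 276 278 279 280 325 326]
top marker diff 3
```

```bash
python3 - <<'E'
import cv2,numpy as np
g=lambda n:cv2.imread(n)[165:195,318:348].astype(np.float32).mean(2)
a,b=g("pics/s6.png"),g("pics/s8.png"); print(np.abs(a-b).max(),np.abs(a-b).mean())
T=g("pics/s8.png")[5:27,4:26]
e,M=cv2.findTransformECC(a,b,np.eye(2,3,dtype=np.float32),cv2.MOTION_TRANSLATION); print(e,M[:,2])
E
```

```text
34.000008 3.0655556
0.9891643266241213 [0.01894074 0.09400178]
```

Request:
servo_tool --motion '[[[5,10,0,0,1],[15,20,0,0,1],[25,33,0,0,1],[25,33,0,0,1],[25,33,0,0,1],[25,33,0,0,1],[25,33,0,0,1],[17.3,23,0,0,1],[10,13.5,0,0,1],[0,0,-30,0,1],[0,0,-45,0,1],[0,0,-45,0,1],[0,0,-30,0,1],[0,0,-15,0,1],[0,0,0,0,1],[0,0,0,0,1]]]'

```text
clock: 30.05
tool_pos: [567.7, 138.1, 57.9]
tool_rot: [-3.141, -0.0, 1.358]
force: [0.4, -0.2, 0.9]
gripper_width: -0.002
```

Request:
servo_tool --motion '[[[-0.87,-3.9,0,0,1],[-0.87,-3.9,0,0,1],[-0.87,-3.9,0,0,1],[-0.65,-2.93,0,0,1],[-0.43,-1.95,0,0,1],[-0.22,-0.98,0,0,1],[-0.22,-0.98,0,0,1],[0,0,0,0,1]]]'

```text
clock: 30.85
tool_pos: [563.5, 118.4, 57.7]
tool_rot: [-3.142, -0.0, 1.357]
force: [-0.2, -0.1, 0.1]
gripper_width: -0.001
```

Request:
servo_tool --motion '[[[-0.22,-0.98,0,0,1],[-0.22,-0.98,0,0,1],[0,0,0,0,1]]]'

```text
clock: 31.15
tool_pos: [563.2, 116.8, 57.7]
tool_rot: [3.142, -0.001, 1.357]
force: [0.9, 1.2, 0.4]
gripper_width: 0.001
```

Request:
servo_tool --motion '[[[-0.22,-0.98,0,0,1],[0,0,0,0,1],[0,0,0,0,1]]]'

```text
clock: 31.45
tool_pos: [563.2, 116.6, 58.0]
tool_rot: [3.141, -0.002, 1.357]
force: [0.3, 7.0, 1.0]
gripper_width: -0.001
```

Request:
servo_tool --motion '[[[0.87,3.9,0,0,1],[2,9,0,0,1],[2,9,0,0,1],[0,0,30,0,1],[0,0,45,0,1],[0,0,45,0,1],[-20,0,20,0,1],[-20,0,0,0,1],[0,0,0,0,1],[0,0,0,0,1]]]'

```text
clock: 32.45
tool_pos: [527.8, 137.9, 197.9]
tool_rot: [3.141, -0.0, 1.357]
force: [-1.0, -0.1, -0.3]
gripper_width: -0.004
```

```bash
python3 - <<'E'
from h import *
s=r.state();print(s["clock"],s["tool_pos"],s["force"])
n=cam("scene")["color"][:,:,::-1]; cv2.imwrite("pics/s9.png",n)
g=lambda i:np.ascontiguousarray(i[165:195,318:348]).astype(np.float32).mean(2)
b,a=g(n),g(cv2.imread("pics/s8.png"))
print(cv2.findTransformECC(a,b,np.eye(2,3,dtype=np.float32),cv2.MOTION_TRANSLATION)[1][:,2])
print("lid diff",(np.abs(n[130:215,345:430].astype(int)-cv2.imread("pics/s8.png")[130:215,345:430]).max(2)>40).sum())
r.close_job()
E
```

```text
32.45 [527.81302326 137.90905895 197.89462035] [-1.00053482 -0.10640543 -0.29550022]
[ 0.0481854 -0.0268411]
lid diff 0
the job is handed in; nothing more can be done
```

The lid is back on the chest with the hinge pin fully in. I raised it about 37° by the handle, lowered it shut, and handed the job in at 32.5 s with the arm clear.

- **Pin home:** pushing the pin in met firm contact at about 12 N. After the swing I nudged its end with the closed fingers; it moved about 0.2 mm and held firm at 7 N. The camera puts the shoulder about 0.3 mm from the knuckle, give or take 1 mm. The camera measure of overall hinge-and-pin length read 3.5 mm longer than nominal (175.5 against 172 mm). That may be the closing disc, but I didn't confirm it.
- **Lid swing:** the 37° comes from the measured arm path. Forces stayed below about 10 N throughout, and the lid is shut and let go. I also nudged the pin after the lid was shut, a step you had not asked for; the lid did not move.
- **Other things on the bench:** the torch head, dish and small screwdriver show no change in the pictures. The marker area showed some changed pixels in one view, mostly where the lid had been lying. The top view showed almost none (3 pixels), so I take the marker as unmoved.

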